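# Fit a clean filter cassette in the fume extraction box

### The arm

A 6-joint arm with a two-finger parallel gripper is mounted at the origin on a cart in front of the work surface, level with it; the furniture and walls round the work are solid. World frame = base frame: x ahead of the robot, y to its left, z up, the work surface at z = 0. Lengths are in m, angles in rad, forces in N, time in s.
With the tool pointing down it reaches from about 0.35 to 0.975 m from the base axis. Payload 4.9 kg.
Tool frame: the origin (TCP) lies midway between the tips of the shut fingers; the grasp point (between the pads) lies 19 mm behind it; z points along the fingers, y is the line along which they close (so a half turn about z gives the same grasp; the last joint's range is limited). The gripper opens to 85 mm and grips with 20 to 120 N. Pads are 22 mm wide; open, the fingers measure 114 mm over their backs; the gripper's body (76 mm by 85 mm) begins 54 mm behind the grasp point. The pads swing forward as they close: fully open they stand 13 mm farther back than shut.
Start: joints at [1.081, 0.053, 1.613, -0, 1.476, -0.119], TCP at [0.226, 0.583, 0.231] pointing down, gripper open.
Joint ranges: [-3.01, 3.01], [-1.01, 2.22], [0.06, 2.58], [-1.02, 4.17], [0.09, 2.62], [-3.14, 3.14]. Speed limits (rad/s): [2.57, 2.57, 3.14, 3.14, 3.14, 3.14].

### API

Orientations are given as a unit quaternion [w, x, y, z].
In Python, from plant import manip, optics, job_done gives the robot as it stands (manip), with the cameras (optics) and the job as plain functions.
- The arm moves only by the shell command python3 shift.py 'ROWS'. ROWS is a JSON object with one list for each field, all of the same length, 1 to 5, a row being the entries at one place: jaw (the opening from 0.0 (shut) to 1.0 (fully open)), tx, ty, tz (the shift in m), ax, ay, az (a rotation vector in rad); each row shifts and turns the commanded pose from where the row before left it, along the tool's axes as they then stand; what a row does not reach is not made up. A row lasts 1/8 s, in which the tool goes at most 0.0625 m and 0.188 rad, less where a joint would pass 70% of its speed; a pose out of reach is approached as far as the arm can. The fingers move at their own pace and stop on an object; the grip force is fixed at half the most. Time passes only in rows, so rows that do not move let the fingers close. It prints the time, the measured TCP pose, the force, the opening and the grip force at its end. Input that does not fit is refused with a message, and nothing moves.
- manip.state(): the state, without advancing time (a new reading comes with each control period).
- optics.grab_frame(name): name is "side" or "top" or "wrist"; returns the picture (420x560x3 uint8, red, green, blue); there is no depth.
- optics.camera_params(name): a dict with "intrinsics" (3x3 intrinsics, pixels), "k1" (the pictures are not rectified: a ray, as slopes to the right and down, at radius r is drawn at 1 + k1 r^2 times it, then the intrinsics apply), "xyz" and "orientation" of the camera in the world. Camera axes: x right, y down, z forward; pixel columns grow to the right and rows downward; lengths in m; the calibration is good to about 2 mm. A picture is of the moment at which its call begins: read the wrist's pose just before it. camera_params takes no time and is no camera call; for the wrist camera it gives the pose at the moment of the call.
- job_done(): hands the job in; it is judged then, once.
The state is a dict: "time": time; "joint_pos": joint angles; "joint_vel": joint speeds; "joint_efforts": joint torques, N m; "tool_pos": TCP position; "tool_rot": TCP orientation; "contact_force": force on the tool from outside, world axes, zero at the start; "ft_torque": the same for the moment, N m; "gripper_width": opening from 0.0 (shut) to 1.0 (fully open); "grasp_force": force on a finger pad.
Only numpy, scipy, OpenCV 4.12 (cv2) and the standard library are available. Lean on these libraries where they do the work, as an engineer would, in place of code of your own. Each camera call takes 0.05 s, during which the arm holds its last target. There are 200 camera calls.

### The job

Swing the toggle clamp on the filter box fully open and lay the clean white filter cassette (green grip) flat on the slideway in front of the hood. Slide it in under the hood, feeling for the hidden seat, until the whole cassette drops flat into it, then swing the clamp fully closed again so that its rubber foot holds the cassette's tongue down. Leave the tools lying in front where they are; the dirty cassette on the jig plate stays there too.

Things in the scene. Friction and masses are not known exactly. Their poses are not given: they have to be found in the camera images.
- filter_box: grey filter box, fixed to the bench. Origin on the bench below the middle of the hood's mouth; x runs into the hood (the way in), z up. x 0 to 140 mm: hood, clear passage 80 mm wide and 27 mm high, roof top 54 mm above the bench, closed at the back, pipe stubs (33 mm thick, 26 mm long) on the right side and the back. x -120 to 0 mm: open slideway
- slideway (a point): centre of the open aluminium slideway's top, 60 mm before the mouth, 24 mm above the bench. Slideway 100 mm wide, with two guides 12 mm high, 95 mm apart at its front end (x -114 mm), narrowing to 80 mm at the mouth
- mouth (a point): middle of the mouth's sill, slideway height (24 mm). Unseen under the hood lies the seat: a trench right across the passage, 94 mm long, 10 mm deep; its near edge is anywhere from 6 to 26 mm behind the mouth (boxes differ, so feel for it). Before and behind it the floor is level. Seated, the cassette's origin is 14 mm above the bench, 51 to 75 mm behind the mouth
- cassette: clean filter cassette, about 0.3 kg: white frame, white pleats, green grip. Origin below the centre of its body (90 mm in x, 76 mm in y, 22 mm high). +x is its nose, which enters the hood first. A tongue, 60 mm wide, 11 to 19 mm above the underside, runs back from the body to x -148 mm and carries the grip
- cassette_grip (a point): in the clean cassette's green grip, 130 mm behind its origin, 44 mm above its underside. The grip is an upright block, 28 mm in x, 14 mm in y, top 59 mm above the underside: pinch it from above along the cassette's y, or push its back face. The tongue's top below it is at 19 mm
- clamp_arm (a joint): toggle clamp on the hood roof, rad: 0 closed (spindle hangs before the mouth and blocks it; its rubber foot is just over a seated cassette's tongue), 1.40 fully open (arm upright, red handle lying back). Stiff hinge (0.05 N m), stays where left. A cassette that is not down keeps it from closing fully
- clamp_hinge (a point): hinge of the clamp, its line parallel to the box's y, 71 mm behind the mouth, 90 mm above the bench
- clamp_handle (a point): in the clamp's red handle, 67 mm from the hinge. Handle 16 mm thick, 15 mm wide in y, 60 mm long, ending 15 mm beyond this point; upright when closed (end 172 mm above the bench). Push it away from the mouth (+x of the box) to open
- clamp_tip (a point): on the back of the clamp's arm, 84 mm from the hinge: before it and 95 mm above the bench when closed, above it when open. The arm is a bar 12 mm wide in y, 10 mm thick, ending 9 mm beyond. On the bar's other face, across from this point, the spindle (17 mm thick) stands out 51 mm: down when closed, to -x of the box when open. Push this back to -x and down to close
- calliper: steel calliper, bystander
- screwdriver: orange screwdriver, bystander
- brush: flat brush with a wooden handle, bystander

How it is judged:
On the way, in this order (a step that is already met when the one before it is completed fails the run):
1. the clamp is swung open (past 1.1 rad) (value of joint clamp_arm above 1.1 rad), for 0.2 s.
2. the cassette lies flat on the slideway, nose towards or just inside the mouth, between the guides (z of cassette in the frame of filter_box between 0.021 and 0.028 m and x of cassette in the frame of filter_box between -0.09 and 0.04 m and y of cassette in the frame of filter_box between -0.01 and 0.01 m and angle between cassette's own z axis and vertical below 0.08 rad), for 0.1 s.
3. the cassette has dropped into the seat under the hood and lies flat in it (z of cassette in the frame of filter_box below 0.018 m and x of cassette in the frame of filter_box between 0.045 and 0.085 m and y of cassette in the frame of filter_box between -0.008 and 0.008 m and angle between cassette's own z axis and vertical below 0.06 rad), for 0.2 s.
At the end, for the whole second after the job is handed in: The clean cassette lies at rest in the seat: origin less than 18 mm above the bench, 45 to 85 mm behind the mouth, within 8 mm of the middle, tilted less than 0.06 rad; and the clamp is closed to less than 0.06 rad (all of step 3 and value of joint clamp_arm below 0.06 rad and linear speed of cassette below 0.01 m/s); the robot touches nothing.
It fails at once if the calliper, screwdriver or brush is moved by more than 20 mm (distance of any of calliper, screwdriver, brush from where it was at the start of the episode above 0.02 m).
It also fails if it takes over 64 s, if anything falls off the work surface, if the arm or the gripper's body presses on something with over 40 N, if the wrist force passes 120 N, or if a joint passes its speed limit or range.

## Working session

There is one attempt and no reset: what is moved stays moved. The work goes in short steps, Python scripts to look and compute and a shell command to move; the robot and the scene stay as the last step left them, time stands still between calls to the robot, and variables do not carry over. Pictures are saved under pics/ and viewed, at most 10 in all, crops included, and the job is handed in when it is done.

```bash
ls; mkdir -p pics; cat > h.py <<'E'
import numpy as np, cv2
from plant import manip, optics, job_done
from scipy.spatial.transform import Rotation as R
def q2R(q): return R.from_quat([q[1],q[2],q[3],q[0]]).as_matrix()
def ray(p,uv):
    K=np.array(p["intrinsics"]);k=p["k1"]
    d=(np.array(uv,float)-K[:2,2])/[K[0,0],K[1,1]]
    s=d.copy()
    for _ in range(30): s=d/(1+k*(s@s))
    v=q2R(p["orientation"])@np.r_[s,1]
    return np.array(p["xyz"]),v/np.linalg.norm(v)
def plane(p,uv,z):
    o,v=ray(p,uv); return o+v*(z-o[2])/v[2]
def tri(rs):
    A=sum(np.eye(3)-np.outer(v,v) for o,v in rs); b=sum((np.eye(3)-np.outer(v,v))@o for o,v in rs)
    return np.linalg.solve(A,b)
def proj(p,X):
    K=np.array(p["intrinsics"]); c=q2R(p["orientation"]).T@(np.array(X)-p["xyz"]); s=c[:2]/c[2]
    s=s*(1+p["k1"]*(s@s)); return s*[K[0,0],K[1,1]]+K[:2,2]
E
python3 - <<'E'
from h import *
for n in ["side","top","wrist"]:
    p=optics.camera_params(n); im=optics.grab_frame(n); cv2.imwrite(f"pics/{n}0.png",im[:,:,::-1]); print(n,p)
print(manip.state())
E
```

```text
pics
plant.py
shift.py
side {'intrinsics': array([[472.56773845,   0.        , 281.8989829 ],
       [  0.        , 472.56773845, 206.43782855],
       [  0.        ,   0.        ,   1.        ]]), 'k1': -0.012145272200134378, 'xyz': array([0.48826904, 0.70749978, 1.04800659]), 'orientation': array([-0.00204916,  0.01976206,  0.97497595, -0.22142076])}
top {'intrinsics': array([[393.28638837,   0.        , 280.27081454],
       [  0.        , 393.28638837, 209.2753354 ],
       [  0.        ,   0.        ,   1.        ]]), 'k1': 0.007431250043301902, 'xyz': array([0.44621342, 0.25795421, 0.97769641]), 'orientation': array([ 0.00355642, -0.69892712,  0.71487333, -0.02107981])}
wrist {'intrinsics': array([[297.79136976,   0.        , 279.20576983],
       [  0.        , 297.79136976, 207.02996054],
       [  0.        ,   0.        ,   1.        ]]), 'k1': -0.03880371392615732, 'xyz': array([0.15083618, 0.61110126, 0.3714675 ]), 'orientation': array([0.13124976, 0.81476448, 0.55761645, 0.08942167])}
{'time': 0.15, 'joint_pos': array([ 1.08100630e+00,  5.32237913e-02,  1.61401062e+00,  1.63583843e-05,
        1.47602986e+00, -1.18964211e-01]), 'joint_vel': array([ 0.00047045, -0.00277838, -0.00546878, -0.00138332,  0.00074668,
        0.00055263]), 'joint_efforts': array([ 4.93447715e-04, -3.94242239e+01, -3.70720983e+01, -9.53268909e-05,
        4.65717443e-03, -1.25894456e-05]), 'tool_pos': array([0.22622469, 0.58207641, 0.2303148 ]), 'tool_rot': array([-2.58258717e-04,  1.84353083e-01,  9.82859727e-01, -7.94949999e-04]), 'contact_force': array([0.40458949, 0.1167833 , 0.01445049]), 'ft_torque': array([-0.04761288,  0.00973031,  0.00444906]), 'grasp_force': 0.0, 'gripper_width': 1.004579237492039}
```

View pics/top0.png

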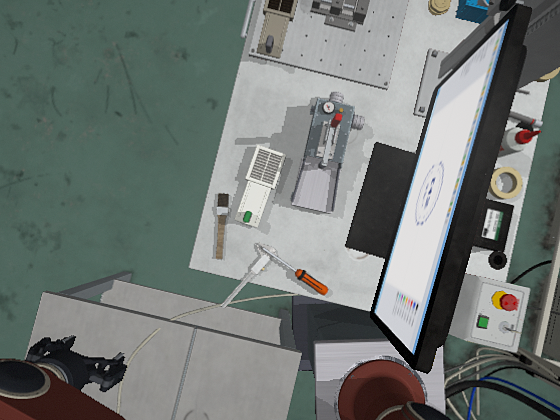

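View pics/side0.png

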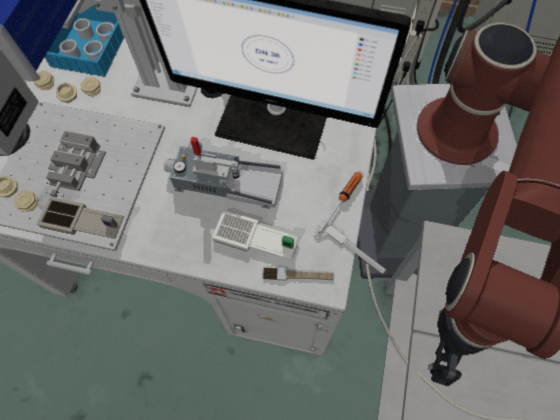

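The top view shows the cassette (grip near (248,216), nose near (265,148)), the box (slideway front near (312,208), clamp and red handle near (337,117)), and the tools and monitor to the right. The side view shows the same items: grip (288,241), handle (196,147). I'll enlarge both.

```bash
python3 - <<'E'
from h import *
t=cv2.imread("pics/top0.png")[85:275,205:375]; s=cv2.imread("pics/side0.png")[130:285,155:365]
t=cv2.resize(t,None,fx=3,fy=3,interpolation=cv2.INTER_CUBIC)
s=cv2.resize(s,None,fx=3.8,fy=3.8,interpolation=cv2.INTER_CUBIC)
for im,o,f in((t,(205,85),3),(s,(155,130),3.8)):
    for v in range(0,400,20):
        x=int((v-o[0])*f);y=int((v-o[1])*f)
        if 0<=x<im.shape[1]: cv2.line(im,(x,0),(x,8),(0,0,255),1);cv2.putText(im,str(v),(x,20),0,.4,(0,0,255),1)
        if 0<=y<im.shape[0]: cv2.line(im,(0,y),(8,y),(0,0,255),1);cv2.putText(im,str(v),(9,y),0,.4,(0,0,255),1)
cv2.imwrite("pics/tc.png",t);cv2.imwrite("pics/sc.png",s)
ps,pt=[optics.camera_params(n) for n in("side","top")]
for n,p in(("side",ps),("top",pt)):
    hsv=cv2.cvtColor(cv2.imread(f"pics/{n}0.png"),cv2.COLOR_BGR2HSV)
    for c,m in(("green",cv2.inRange(hsv,(50,130,40),(75,255,255))),("red",cv2.inRange(hsv,(0,170,90),(6,255,255))|cv2.inRange(hsv,(174,170,90),(180,255,255)))):
        k,l,st,ce=cv2.connectedComponentsWithStats(m)
        print(n,c,[(st[i].tolist(),ce[i].round(1).tolist()) for i in range(1,k) if st[i,4]>25 ])
for a,b in (((375,312),(380,118)),((515,8),(178,74))): print("mon",tri([ray(pt,a),ray(ps,b)]))
E
```

```text
side green [([283, 237, 10, 11, 66], [287.8, 241.2])]
side red [([191, 138, 8, 17, 70], [194.6, 145.3])]
top green [([243, 211, 8, 11, 55], [246.9, 216.2]), ([478, 317, 10, 11, 72], [482.7, 321.9])]
top red [([335, 114, 7, 7, 36], [338.1, 116.6]), ([519, 130, 13, 13, 90], [523.8, 136.3]), ([506, 294, 10, 6, 33], [510.3, 296.6])]
mon [0.23795175 0.03406144 0.11280335]
mon [ 0.74780871 -0.09797337  0.27472627]
```

View pics/tc.png

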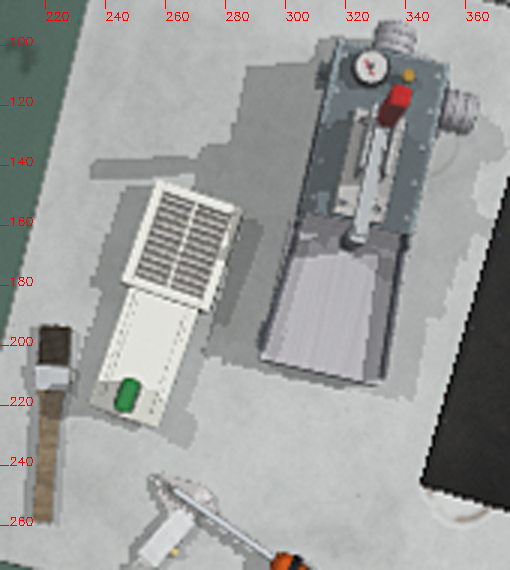

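View pics/sc.png

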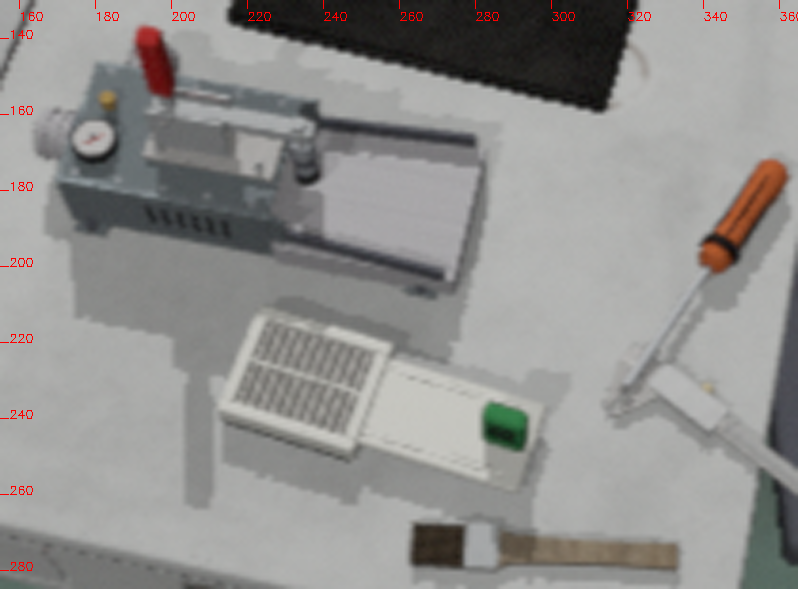

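The enlarged top crop gives the hood roof corners, guide ends, cassette corners and grip. The side crop shows the same features, so I can triangulate them.

```bash
cat > m.py <<'E'
from h import *
ps,pt=[optics.camera_params(n) for n in("side","top")]
P=dict(gL=((292.3,204),(272.6,202.4)),gR=((332.3,212.7),(280.5,166.3)),rfR=((341,163.3),(239.2,156.3)),rbL=((316.7,97.7),(171.3,176.8)),rbR=((354,106.7),(180.5,146.6)),
handle=((339,115),(194.2,137.9)),tL=((235.7,219.3),(291,259)),tR=((256.7,227.3),(298.4,236)),nL=((257.3,145),(213.4,236.6)),nR=((285.7,154.3),(224,212)),bL=((246,179.3),(247,249.7)),bR=((274,189),(258.4,220.8)),grip=((247,213.5),(288,238)),
monT=((430,368),(404,12)))
for k,(a,b) in P.items():
    ra,rb=ray(pt,a),ray(ps,b);X=tri([ra,rb]);print(k,X.round(4),"err px",(proj(pt,X)-a).round(1))
E
python3 m.py; python3 - <<'E'
from h import *
import re
pt=optics.camera_params("top")
for n,uv,z in [("gL",(292.3,204),.036),("gR",(332.3,212.7),.036),("rfL",(305,159),.054),("rfR",(341,163.3),.054),("rbL",(316.7,97.7),.054),("rbR",(354,106.7),.054),("tL",(235.7,219.3),.019),("tR",(256.7,227.3),.019),("nL",(257.3,145),.022),("nR",(285.7,154.3),.022),("bL",(246,179.3),.022),("bR",(274,189),.022)]:
    print(n,plane(pt,uv,z).round(4))
E
```

```text
gL [0.4937 0.204  0.02  ] err px [ 0.1 -0.9]
gR [0.4705 0.1076 0.0265] err px [ 0.1 -1. ]
rfR [0.5789 0.0891 0.0533] err px [-0.3  2.2]
rbL [0.7386 0.1427 0.0572] err px [-0.1  0.9]
rbR [0.7211 0.0518 0.047 ] err px [ 0.  -0.1]
handle [0.665  0.1118 0.1724] err px [-0.2  0.9]
tL [0.4576 0.3441 0.0037] err px [ 0. -0.]
tR [0.4374 0.2922 0.016 ] err px [ 0.  -0.2]
nL [0.6378 0.2865 0.0188] err px [-0.   0.2]
nR [0.6158 0.2168 0.0041] err px [-0.   0.3]
bL [0.5581 0.3166 0.0024] err px [ 0.1 -0.7]
bR [0.5306 0.2478 0.0127] err px [ 0.  -0.3]
grip [0.4668 0.313  0.059 ] err px [-0.1  1.3]
monT [0.2484 0.0485 0.4462] err px [-0.2 -1.1]
gL [0.4908 0.2051 0.036 ]
gR [0.4678 0.1094 0.036 ]
rfL [0.5958 0.1735 0.054 ]
rfR [0.5839 0.0883 0.054 ]
rbL [0.7417 0.1419 0.054 ]
rbR [0.7187 0.0535 0.054 ]
tL [0.4574 0.3427 0.019 ]
tR [0.4368 0.2921 0.019 ]
nL [0.6375 0.2864 0.022 ]
nR [0.6134 0.2175 0.022 ]
bL [0.5541 0.3156 0.022 ]
bR [0.529 0.248 0.022]
```

```bash
python3 shift.py '{"jaw": [0,0,0,0,0],"tx": [0,-0.05,-0.05,-0.05,-0.05],"ty": [0,-0.035,-0.035,-0.035,-0.035],"tz": [-0.04,0,0,0,0],"ax": [0,0,0,0,0],"ay": [0,0,0,0,0],"az": [-0.136,0,0,0,0]}'; python3 shift.py '{"jaw": [0,0,0],"tx": [-0.03,-0.01,0],"ty": [-0.05,-0.05,0],"tz": [0,0,0],"ax": [0,0,0],"ay": [0,0,0],"az": [0,0,0]}'
python3 - <<'E'
from h import *
s=manip.state();p=optics.camera_params("wrist");im=optics.grab_frame("wrist");cv2.imwrite("pics/w1.png",im[:,:,::-1])
np.save("w1.npy",np.r_[p["xyz"],p["orientation"]]);print(s["tool_pos"],s["tool_rot"],s["joint_pos"],p["xyz"],s["contact_force"])
E
```

```text
time: 0.78
tool_pos: [0.3892, 0.3982, 0.271]
tool_rot: [-0.0, 0.117, 0.993, -0.0]
contact_force: [0.5, 1.6, 0.4]
gripper_width: -0.001
grasp_force: 0.0
time: 1.15
tool_pos: [0.4042, 0.2907, 0.2709]
tool_rot: [-0.0, 0.119, 0.993, -0.0]
contact_force: [0.4, 1.0, 0.7]
gripper_width: 0.0
grasp_force: 0.0
[0.4042022  0.29074835 0.2709423 ] [-2.46077634e-05  1.19249722e-01  9.92864268e-01 -2.20123790e-04] [ 4.74182521e-01 -2.78353846e-01  1.85217629e+00 -3.37374599e-04
  1.56805729e+00 -8.57544472e-01] [0.32552802 0.30951466 0.41219649] [0.35567284 1.00902727 0.7427247 ]
```

View pics/w1.png

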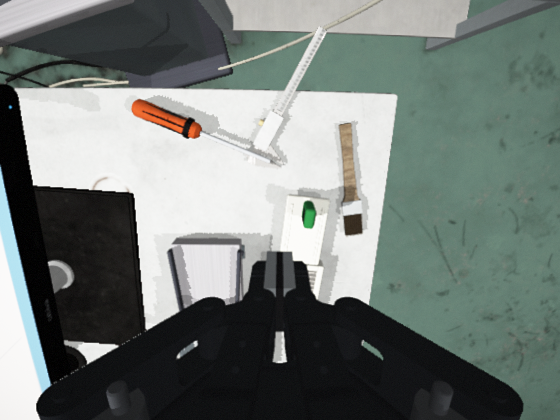

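The wrist view shows the grip at (308,213), the tongue end across (288–326,197), and the slideway front edge from (172,246) to (243,240). The way to the box is clear. I'm moving on to the clamp.

```bash
python3 - <<'E'
from h import *
p=optics.camera_params("wrist")
im=cv2.imread("pics/w1.png")
for n,uv,z in[("gR",(172,241),.036),("gL",(243,239),.036),("grip",(308,213),.055),("tR",(288,196),.019),("tL",(327,197),.019)]:
    print(n,plane(p,uv,z).round(4))
s=manip.state();b=np.array([.592,.1305]);ex=np.array([.9725,-.2328]);ey=np.array([.2328,.9725])
d=b+.03*ex-s["tool_pos"][:2];print("dx",-d@ex,"dy",d@ey)
E
```

```text
gR [0.4598 0.1255 0.036 ]
gL [0.48   0.2225 0.036 ]
grip [0.4568 0.3172 0.055 ]
tR [0.4393 0.2963 0.019 ]
tL [0.4534 0.3482 0.019 ]
dx -0.25033463958062907 dy -0.11348128870694664
```

```bash
python3 shift.py '{"jaw": [0,0,0,0,0],"tx": [-0.05,-0.05,-0.05,-0.05,-0.05],"ty": [-0.023,-0.023,-0.023,-0.022,-0.022],"tz": [0,0,0,0,0],"ax": [0,0,0,0,0],"ay": [0,0,0,0,0],"az": [0,0,0,0,0]}';python3 shift.py '{"jaw": [0],"tx": [0],"ty": [0],"tz": [0],"ax": [0],"ay": [0],"az": [0]}'
python3 - <<'E'
from h import *
s=manip.state();p=optics.camera_params("wrist");im=optics.grab_frame("wrist");cv2.imwrite("pics/w2.png",im[:,:,::-1])
cv2.imwrite("pics/w2b.png",cv2.resize(im[:,:,::-1][60:360,130:500],None,fx=2,fy=2,interpolation=cv2.INTER_CUBIC))
np.savez("w2.npz",xyz=p["xyz"],q=p["orientation"]);print(p["xyz"],s["tool_pos"],s["contact_force"])
E
```

```text
time: 1.82
tool_pos: [0.6225, 0.1255, 0.2709]
tool_rot: [-0.0, 0.116, 0.993, 0.0]
contact_force: [-0.3, 0.5, -0.3]
gripper_width: -0.001
grasp_force: 0.0
time: 1.95
tool_pos: [0.623, 0.1241, 0.2698]
tool_rot: [-0.001, 0.118, 0.993, -0.0]
contact_force: [-0.4, 1.5, 0.5]
gripper_width: -0.001
grasp_force: 0.0
[0.54446312 0.14269538 0.41116205] [0.62295418 0.12411353 0.26977306] [-0.35917409  1.49629366  0.49723173]
```

View pics/w2b.png

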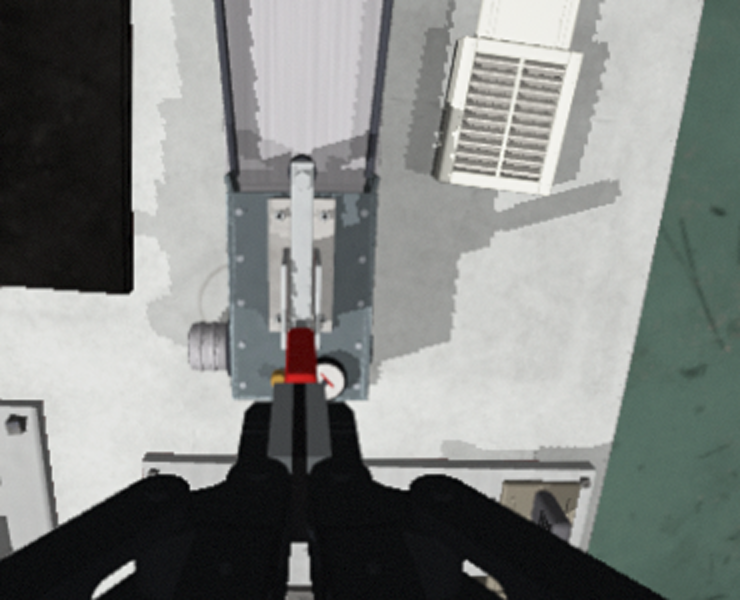

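The clear wrist view shows roof front corners at about (245,155) and (319,150), back corners at (246,259) and (315,260), guides at row 60 at columns 238.5 and 326, and the handle in line with the fingers.

```bash
python3 - <<'E'
from h import *
p=optics.camera_params("wrist")
a={}
for n,uv,z in[("rfR",(245,155),.054),("rfL",(319,150),.054),("rbR",(246,259),.054),("rbL",(315,260),.054),("gR",(238.5,60),.036),("gL",(326,60),.036),("bartip",(281,138),.095),("handTop",(280,250),.172)]:
    a[n]=plane(p,uv,z);print(n,a[n].round(4))
f=(a["rfR"]+a["rfL"])/2;b=(a["rbR"]+a["rbL"])/2;g=(a["gR"]+a["gL"])/2
print(f,b,g)
for u,v in((f,b),(g,f),(g,b)): print(np.arctan2(*(v-u)[1::-1]),np.linalg.norm(v-u))
E
python3 - <<'E'
from h import *
im=cv2.imread("pics/w2.png");g=cv2.cvtColor(im,cv2.COLOR_BGR2GRAY)
for r in (70,90,110,130): print(r,g[r,228:340].tolist())
E
```

```text
rfR [0.5842 0.0923 0.054 ]
rfL [0.5991 0.1796 0.054 ]
rbR [0.7185 0.0563 0.054 ]
rbL [0.7417 0.1461 0.054 ]
gR [0.4789 0.1114 0.036 ]
gL [0.5024 0.2095 0.036 ]
bartip [0.5713 0.1393 0.095 ]
handTop [0.6591 0.117  0.172 ]
[0.5916435  0.13591281 0.054     ] [0.73011272 0.10122379 0.054     ] [0.49066303 0.16042984 0.036     ]
-0.2454660223408687 0.1427482130633735
-0.23818118172344377 0.10546155764812713
-0.2423970612328736 0.24731661772012664
70 [192, 192, 195, 194, 195, 198, 197, 195, 196, 159, 93, 76, 76, 52, 46, 138, 145, 141, 139, 140, 136, 137, 138, 138, 135, 149, 201, 206, 207, 204, 201, 199, 202, 205, 199, 197, 198, 203, 203, 198, 201, 205, 206, 205, 202, 205, 203, 201, 203, 201, 203, 202, 205, 204, 203, 200, 205, 202, 200, 198, 197, 200, 206, 204, 207, 206, 203, 204, 203, 202, 199, 198, 200, 205, 203, 200, 200, 204, 205, 204, 203, 200, 192, 178, 178, 181, 181, 178, 176, 181, 185, 183, 125, 74, 78, 75, 72, 109, 147, 154, 156, 156, 155, 152, 151, 149, 153, 155, 154, 152, 151, 151]
90 [195, 195, 195, 197, 197, 197, 199, 197, 196, 200, 198, 157, 85, 73, 72, 51, 69, 141, 142, 140, 
[... 864 characters left out ...]
, 180, 183, 181, 181, 180, 155, 96, 67, 78, 75, 74, 122, 156, 160, 158, 156, 154, 153, 150, 149, 149, 148, 151, 152, 153, 155, 138, 128, 125, 125]
130 [197, 199, 200, 200, 200, 198, 199, 200, 201, 201, 199, 199, 198, 200, 199, 126, 72, 64, 53, 40, 76, 110, 116, 114, 110, 112, 113, 118, 118, 116, 119, 136, 149, 180, 175, 172, 177, 181, 186, 191, 204, 203, 202, 205, 204, 205, 204, 203, 205, 204, 202, 200, 201, 201, 202, 205, 207, 205, 200, 199, 203, 205, 203, 202, 201, 201, 206, 207, 204, 200, 192, 190, 179, 148, 143, 148, 144, 133, 125, 116, 113, 117, 117, 118, 117, 95, 43, 38, 52, 53, 82, 124, 145, 152, 152, 151, 153, 152, 152, 155, 154, 154, 152, 153, 155, 152, 140, 126, 125, 125, 125, 124]
```

```bash
python3 shift.py '{"jaw": [0,0,0,0,0],"tx": [0,0,-0.022,-0.022,0],"ty": [0.0025,0,0,0,0],"tz": [0.06,0.06,0,0.002,0],"ax": [0,0,0,0,0],"ay": [0,0,0,0,0],"az": [0,0,0,0,0]}';python3 shift.py '{"jaw": [0,0,0,0],"tx": [-0.02,-0.013,-0.008,0],"ty": [0,0,0,0],"tz": [0.01,0.014,0.013,0],"ax": [0,0,0,0],"ay": [0,0,0,0],"az": [0,0,0,0]}'
python3 - <<'E'
from h import *
im=optics.grab_frame("side");cv2.imwrite("pics/s2.png",cv2.resize(im[110:230,130:330,::-1],None,fx=3,fy=3))
E
```

```text
time: 2.62
tool_pos: [0.6639, 0.119, 0.1487]
tool_rot: [-0.0, 0.116, 0.993, 0.0]
contact_force: [0.1, -0.1, 0.2]
gripper_width: 0.003
grasp_force: 0.0
time: 3.12
tool_pos: [0.7031, 0.1085, 0.1111]
tool_rot: [-0.001, 0.117, 0.993, -0.0]
contact_force: [1.1, 0.6, 0.0]
gripper_width: 0.002
grasp_force: 0.0
```

View pics/s2.png

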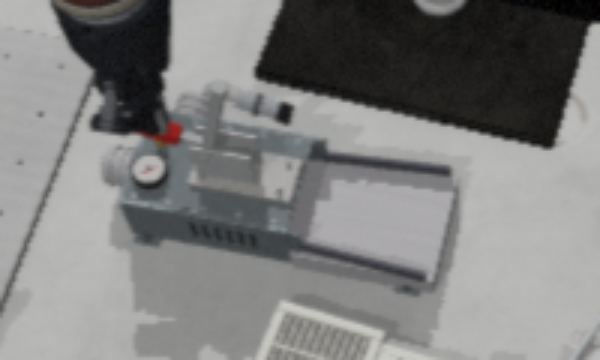

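The clamp arm stands upright with the spindle pointing at the slideway, so it is open. One light extra push, then on to the cassette.

```bash
python3 shift.py '{"jaw": [0,0],"tx": [0,0],"ty": [0,0],"tz": [0.006,0],"ax": [0,0],"ay": [0,0],"az": [0,0]}';python3 shift.py '{"jaw": [0,0,0,0.6,0.6],"tx": [0,0,0,0.049,0.049],"ty": [0,0,0,0.0286,0.0286],"tz": [-0.06,-0.06,-0.05,0,0],"ax": [0,0,0,0,0],"ay": [0,0,0,0,0],"az": [0,0,0,0,0]}';python3 shift.py '{"jaw": [0.6,0.6,0.6,0.6,0.6],"tx": [0.049,0.049,0.049,0,0],"ty": [0.0286,0.0286,0.0286,0,0],"tz": [0,0,0,0,0],"ax": [0,0,0,0,0],"ay": [0,0,0,0,0],"az": [0,0,0,0.112,0]}'
python3 - <<'E'
from h import *
s=manip.state();p=optics.camera_params("wrist");im=optics.grab_frame("wrist");b=im[:,:,::-1].copy();cv2.imwrite("pics/w3.png",b)
print(s["tool_pos"],s["tool_rot"],p["xyz"])
hsv=cv2.cvtColor(b,cv2.COLOR_BGR2HSV);m=cv2.inRange(hsv,(50,100,30),(75,255,255))
k,l,st,ce=cv2.connectedComponentsWithStats(m)
for i in range(1,k):
  if st[i,4]>80: print(st[i],ce[i]);x,y,w,h=st[i,:4]
np.savez("w3.npz",xyz=p["xyz"],q=p["orientation"])
c=b[max(0,y-45):y+75,max(0,x-60):x+80];print(max(0,x-60),max(0,y-45));cv2.imwrite("pics/w3c.png",cv2.resize(c,None,fx=5,fy=5,interpolation=cv2.INTER_CUBIC))
E
```

```text
time: 3.42
tool_pos: [0.7042, 0.1081, 0.1069]
tool_rot: [0.0, 0.117, 0.993, 0.0]
contact_force: [1.0, 0.4, 1.4]
gripper_width: 0.005
grasp_force: 0.9
time: 4.05
tool_pos: [0.6212, 0.1868, 0.2769]
tool_rot: [0.0, 0.118, 0.993, 0.0]
contact_force: [0.2, 1.2, -0.3]
gripper_width: 0.419
grasp_force: 0.0
time: 4.68
tool_pos: [0.4982, 0.3043, 0.2759]
tool_rot: [-0.0, 0.171, 0.985, -0.0]
contact_force: [0.0, -0.4, 0.1]
gripper_width: 0.6
grasp_force: 0.0
[0.49819187 0.30426183 0.27586943] [-3.24668569e-04  1.71309185e-01  9.85217230e-01 -2.60884812e-04] [0.42206114 0.33115035 0.4171908 ]
[274 136  11  24 242] [278.85123967 147.4338843 ]
214 91
```

View pics/w3c.png

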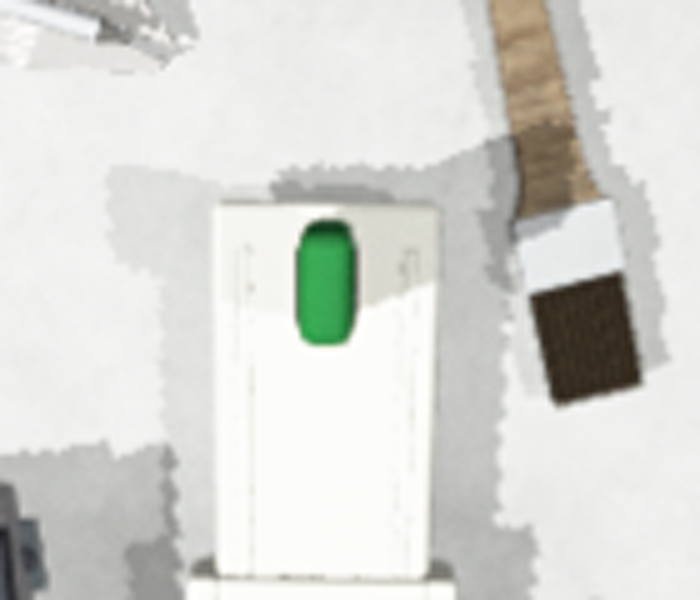

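The wrist view shows the grip's top face centred at (279,148), with the cassette's edges parallel to the tool axes.

```bash
cat > tx.py <<'E'
from h import *
def tool(X):
    s=manip.state(); return q2R(s["tool_rot"]).T@(np.array(X)-s["tool_pos"])
E
python3 - <<'E'
from tx import *
p=optics.camera_params("wrist")
pt=optics.camera_params("top")
X=plane(p,(279.2,148),.059);print(X,tool(X),proj(p,manip.state()["tool_pos"]))
print("two-view height",tri([ray(p,(279.2,148)),ray(pt,(246.9,213.8))]),proj(pt,X))
for n,uv,z in[("tR",(214+213/5,91+203/5),.019),("tL",(214+440/5,91+203/5),.019)]: print(n,tool(plane(p,uv,z)))
w1=dict(p); a=np.load("w1.npy");w1["xyz"]=a[:3];w1["orientation"]=a[3:]
print("w1-w3 height",tri([ray(p,(279,148)),ray(w1,(308.5,211))]))
E
```

```text
[0.4642461  0.31605359 0.059     ] [ 3.64504959e-02 -2.79882756e-05  2.16900534e-01] [279.7179901 267.4308076]
two-view height [0.46962666 0.31485458 0.01758237] [245.58106503 215.93324428]
tR [ 0.05269425 -0.02942553  0.25692637]
tL [0.05270831 0.02972001 0.2568916 ]
w1-w3 height [0.46864243 0.31578022 0.0165786 ]
```

```bash
python3 shift.py '{"jaw": [0.45,0.45,0.45,0.45,0.45],"tx": [0.036,0,0,0,0],"ty": [0,0,0,0,0],"tz": [0,0.06,0.06,0.06,0],"ax": [0,0,0,0,0],"ay": [0,0,0,0,0],"az": [0,0,0,0,0]}';python3 shift.py '{"jaw": [0.45,0.45,0.45],"tx": [0,0,0],"ty": [0,0,0],"tz": [0.035,0.034,0],"ax": [0,0,0],"ay": [0,0,0],"az": [0,0,0]}'
```

```text
time: 5.35
tool_pos: [0.4614, 0.3134, 0.0902]
tool_rot: [-0.005, 0.173, 0.985, -0.004]
contact_force: [0.6, 0.4, -0.3]
gripper_width: 0.453
grasp_force: 0.0
time: 5.72
tool_pos: [0.4653, 0.3157, 0.0275]
tool_rot: [-0.001, 0.173, 0.985, -0.001]
contact_force: [0.2, 0.4, -0.4]
gripper_width: 0.45
grasp_force: 0.0
```

```bash
python3 shift.py '{"jaw": [0,0,0,0],"tx": [0,0,0,0],"ty": [0,0,0,0],"tz": [0,0,0,0],"ax": [0,0,0,0],"ay": [0,0,0,0],"az": [0,0,0,0]}'
```

```text
time: 6.22
tool_pos: [0.4673, 0.317, 0.0302]
tool_rot: [0.002, 0.172, 0.985, 0.001]
contact_force: [-0.9, -1.5, 6.8]
gripper_width: 0.15
grasp_force: 58.9
```

```bash
python3 shift.py '{"jaw": [0,0,0,0,0],"tx": [0,0,0,0,0],"ty": [0,0,0,0,0],"tz": [-0.01,-0.025,-0.03,-0.02,0],"ax": [0,0,0,0,0],"ay": [0,0,0,0,0],"az": [0,0,0,-0.05,-0.055]}';python3 shift.py '{"jaw": [0,0,0,0,0],"tx": [0.008,0.008,0.008,0.007,0.007],"ty": [-0.0295,-0.0295,-0.0295,-0.0295,-0.0295],"tz": [0,0,0,0,0],"ax": [0,0,0,0,0],"ay": [0,0,0,0,0],"az": [0,0,0,0,0]}';python3 shift.py '{"jaw": [0,0],"tx": [0,0],"ty": [0,0],"tz": [0,0],"ax": [0,0],"ay": [0,0],"az": [0,0]}'
python3 - <<'E'
from tx import *
s=manip.state();p=optics.camera_params("wrist")
w=optics.grab_frame("wrist")[:,:,::-1];sd=optics.grab_frame("side")[:,:,::-1]
np.savez("w4.npz",xyz=p["xyz"],q=p["orientation"]);cv2.imwrite("pics/w4.png",w);cv2.imwrite("pics/s4.png",sd)
a=cv2.resize(w[150:420,180:400],None,fx=2,fy=2);b=cv2.resize(sd[130:265,180:365],(370*540//270,540))[:, :]
im=np.hstack([cv2.resize(a,(400,491)),cv2.resize(sd[140:304,200:334],(400,490))[:490] if 0 else cv2.resize(sd[130:295,190:324],(400,491))]);cv2.imwrite("pics/c4.png",im)
print(s["tool_pos"],s["tool_rot"],s["contact_force"],s["gripper_width"],s["ft_torque"])
E
```

```text
time: 6.85
tool_pos: [0.4657, 0.3167, 0.1144]
tool_rot: [0.001, 0.12, 0.993, 0.001]
contact_force: [0.1, -0.2, -3.7]
gripper_width: 0.155
grasp_force: 58.6
time: 7.48
tool_pos: [0.3912, 0.1812, 0.1115]
tool_rot: [-0.001, 0.12, 0.993, -0.0]
contact_force: [1.0, -0.9, -3.3]
gripper_width: 0.149
grasp_force: 58.9
time: 7.72
tool_pos: [0.3927, 0.1823, 0.1121]
tool_rot: [-0.0, 0.121, 0.993, 0.0]
contact_force: [0.1, 1.1, -3.3]
gripper_width: 0.154
grasp_force: 59.0
[0.39272412 0.18226878 0.11213619] [-3.67855170e-04  1.20703845e-01  9.92688465e-01  2.40251713e-04] [ 0.05693814  1.12648936 -3.28455793] 0.15422703829250184 [ 0.11188531  0.3697052  -0.01135945]
```

View pics/c4.png

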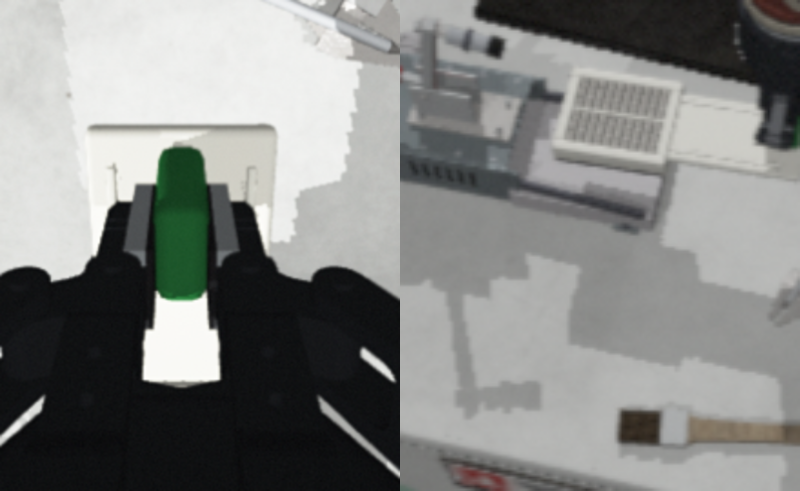

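The cassette hangs by its grip over the slideway, near level. In the side picture the nose corners are at about (241,182) and (248,153), the rear ones at (278,185) and (284,158).

```bash
python3 - <<'E'
from tx import *
ps=optics.camera_params("side");pt=optics.camera_params("top")
o=np.array([.5915,.1345]);c,s_=np.cos(.241),np.sin(.241)
B=lambda X:np.array([(X[:2]-o)@[c,-s_],(X[:2]-o)@[s_,c],X[2]]).round(4)
print("tcp",B(manip.state()["tool_pos"]))
for n,uv in dict(nL=(241.3,182),nR=(247.6,152.8),bR=(283.8,158.5),bL=(277.8,185.3)).items(): print(n,B(plane(ps,uv,.104)))
im=optics.grab_frame("top")[:,:,::-1].copy();cv2.imwrite("pics/t4.png",im)
hsv=cv2.cvtColor(im,cv2.COLOR_BGR2HSV)
m=cv2.inRange(hsv,(0,0,212),(180,30,255)); m[:,:270]=0;m[:,345:]=0;m[:130]=0;m[260:]=0
k,l,st,ce=cv2.connectedComponentsWithStats(m);i=1+np.argmax(st[1:,4]);print(st[i])
g=cv2.cvtColor(im,cv2.COLOR_BGR2GRAY)
for r in range(150,240,8): print(r,g[r,280:350].tolist())
E
```

```text
tcp [-0.2041 -0.0007  0.1124]
nL [-0.0394  0.0478  0.104 ]
nR [-0.0354 -0.0308  0.104 ]
bR [-0.1217 -0.0322  0.104 ]
bL [-0.1224  0.0397  0.104 ]
[295 170  43  69 943]
150 [153, 151, 150, 150, 147, 149, 148, 148, 147, 149, 150, 152, 150, 152, 149, 148, 148, 148, 151, 148, 149, 152, 150, 152, 137, 87, 142, 134, 147, 186, 149, 125, 127, 128, 122, 89, 93, 138, 199, 195, 196, 192, 191, 190, 187, 190, 192, 199, 196, 165, 158, 108, 115, 98, 77, 114, 114, 112, 111, 110, 112, 110, 111, 119, 127, 148, 186, 184, 182, 180]
158 [145, 139, 143, 149, 148, 148, 149, 149, 146, 145, 144, 143, 146, 145, 147, 146, 147, 148, 146, 147, 144, 128, 154, 108, 124, 119, 130, 123, 122, 118, 122, 121, 122, 121, 123, 124, 123, 119, 101, 98, 113, 117, 89, 82, 63, 67, 91, 112, 147, 173, 189, 179, 171, 102, 112, 127, 125, 124, 122, 126, 147, 149, 166, 166, 191, 185, 186, 184, 187, 184]
166 [194, 196, 191, 142, 146, 145, 146, 148, 150, 149, 148, 146, 147, 148, 147, 146, 145, 145, 144, 129, 134, 110, 79, 105, 158, 178, 174, 176, 197, 198, 196, 194, 175, 177, 195, 193, 194, 191, 196, 199, 194, 201, 197, 140, 143, 142,
[... 2506 characters left out ...]
 183, 188, 186, 188, 189, 192, 194, 186, 177, 131, 86, 26, 33, 39, 44]
230 [205, 206, 205, 205, 205, 206, 206, 203, 207, 206, 207, 205, 206, 208, 211, 199, 173, 240, 230, 201, 234, 220, 234, 233, 232, 234, 236, 238, 240, 241, 242, 237, 239, 239, 239, 240, 243, 244, 234, 195, 248, 247, 238, 220, 188, 141, 100, 56, 30, 39, 44, 48, 53, 53, 54, 53, 56, 57, 58, 57, 54, 53, 54, 54, 46, 46, 46, 55, 63, 63]
238 [148, 23, 43, 43, 42, 56, 65, 115, 171, 211, 207, 207, 207, 209, 183, 226, 247, 201, 109, 28, 43, 54, 55, 53, 54, 53, 56, 57, 57, 56, 58, 56, 59, 59, 58, 61, 61, 61, 62, 62, 65, 61, 63, 62, 64, 65, 64, 63, 66, 65, 65, 66, 66, 67, 66, 67, 67, 67, 66, 67, 66, 69, 68, 69, 68, 68, 67, 67, 41, 36]
```

```bash
python3 - <<'E'
from tx import *
pt=optics.camera_params("top")
o=np.array([.592,.1305]);c,s_=np.cos(.238),np.sin(.238)
B=lambda X:np.array([(X[:2]-o)@[c,-s_],(X[:2]-o)@[s_,c]]).round(4)
for r,a,b in((182,302.7,337),(190,300.8,335.7),(198,299.4,334),(206,297.7,332)): 
  A,C=B(plane(pt,(a,r),.104)),B(plane(pt,(b,r),.104));print(A,C,(A+C)/2)
for r,a,b in((222,298.3,325),(230,296.3,323.3)):
  A,C=B(plane(pt,(a,r),.101)),B(plane(pt,(b,r),.101));print("tongue",A,C,(A+C)/2)
g=cv2.cvtColor(cv2.imread("pics/top0.png"),cv2.COLOR_BGR2GRAY)
for r in(170,180,190,200):print(r,g[r,286:345].tolist())
E
```

```text
[-0.0669  0.0393] [-0.0504 -0.0357] [-0.05865  0.0018 ]
[-0.0853  0.0397] [-0.0685 -0.0366] [-0.0769   0.00155]
[-0.1035  0.0389] [-0.0869 -0.0366] [-0.0952   0.00115]
[-0.1217  0.0389] [-0.1053 -0.036 ] [-0.1135   0.00145]
tongue [-0.1562  0.0298] [-0.1434 -0.0286] [-0.1498  0.0006]
tongue [-0.1746  0.0304] [-0.1617 -0.0286] [-0.16815  0.0009 ]
170 [121, 118, 118, 121, 143, 140, 139, 141, 141, 140, 141, 138, 134, 114, 95, 83, 101, 133, 128, 123, 128, 147, 144, 142, 153, 189, 190, 187, 186, 187, 184, 185, 185, 181, 181, 184, 160, 119, 121, 132, 171, 171, 166, 164, 159, 112, 132, 132, 129, 132, 130, 56, 68, 108, 172, 146, 175, 171, 170]
180 [147, 143, 140, 141, 143, 141, 142, 141, 142, 141, 114, 99, 82, 116, 176, 166, 163, 163, 184, 182, 182, 181, 181, 181, 182, 179, 179, 179, 175, 180, 182, 177, 178, 180, 182, 180, 179, 181, 181, 184, 176, 174, 182, 177, 127, 133, 131, 131, 129, 97, 48, 95, 151, 177, 175, 174, 173, 174, 173]
190 [142, 140, 140, 140, 144, 145, 148, 142, 87, 83, 115, 174, 167, 163, 165, 184, 184, 183, 182, 182, 180, 181, 183, 182, 183, 180, 178, 181, 181, 181, 182, 181, 183, 180, 180, 183, 177, 183, 177, 178, 182, 174, 126, 129, 130, 130, 133, 126, 60, 80, 115, 187, 178, 174, 175, 172, 172, 174, 174]
200 [149, 146, 146, 142, 117, 78, 84, 118, 177, 165, 163, 163, 164, 184, 185, 182, 181, 182, 181, 183, 182, 185, 185, 180, 179, 182, 183, 184, 184, 182, 183, 183, 182, 183, 180, 181, 177, 178, 182, 185, 182, 125, 128, 131, 133, 136, 125, 52, 98, 147, 181, 175, 173, 172, 174, 171, 169, 169, 167]
```

```bash
python3 - <<'E'
from tx import *
pt=optics.camera_params("top")
o=np.array([.592,.1305]);c,s_=np.cos(.238),np.sin(.238)
B=lambda X:np.array([(X[:2]-o)@[c,-s_],(X[:2]-o)@[s_,c]]).round(4)
for r,a,b in((170,300.8,337.7),(180,297.7,336.1),(190,294.7,334.6),(200,291.5,333.2)):
  A,C=B(plane(pt,(a,r),.036)),B(plane(pt,(b,r),.036));print(A,C,(A+C)/2)
E
python3 shift.py '{"jaw": [0,0,0],"tx": [0,0,0],"ty": [0,0,0],"tz": [0.02,0.015,0],"ax": [0,0,0],"ay": [0,0,0],"az": [0,0,0]}'
```

```text
[-0.0314  0.046 ] [-0.0121 -0.0411] [-0.02175  0.00245]
[-0.0567  0.0482] [-0.0367 -0.0423] [-0.0467   0.00295]
[-0.0818  0.0501] [-0.0611 -0.0438] [-0.07145  0.00315]
[-0.1069  0.0525] [-0.0854 -0.0456] [-0.09615  0.00345]
time: 8.25
tool_pos: [0.3916, 0.1819, 0.0755]
tool_rot: [-0.002, 0.12, 0.993, -0.001]
contact_force: [-0.6, -0.2, -5.1]
gripper_width: 0.151
grasp_force: 58.9
```

```bash
python3 shift.py '{"jaw": [0,0,0,0],"tx": [0,0,0,0],"ty": [0.0025,0,0,0],"tz": [0,0.008,0.006,0],"ax": [0,0,0,0],"ay": [0,0,0,0],"az": [0.01,0,0,0]}'; python3 shift.py '{"jaw": [0,0],"tx": [0,0],"ty": [0,0],"tz": [0.004,0],"ax": [0,0],"ay": [0,0],"az": [0,0]}'; python3 shift.py '{"jaw": [0,0],"tx": [0,0],"ty": [0,0],"tz": [0.004,0],"ax": [0,0],"ay": [0,0],"az": [0,0]}'
```

```text
time: 8.75
tool_pos: [0.3937, 0.1844, 0.063]
tool_rot: [0.0, 0.126, 0.992, -0.0]
contact_force: [-0.0, -0.1, -2.3]
gripper_width: 0.152
grasp_force: 59.1
time: 9.0
tool_pos: [0.3945, 0.1847, 0.0601]
tool_rot: [0.001, 0.125, 0.992, 0.0]
contact_force: [-1.5, -0.4, 1.7]
gripper_width: 0.149
grasp_force: 59.7
time: 9.25
tool_pos: [0.3944, 0.1846, 0.0556]
tool_rot: [0.001, 0.125, 0.992, 0.0]
contact_force: [-0.6, 1.0, 1.8]
gripper_width: 0.154
grasp_force: 59.8
```

```bash
python3 shift.py '{"jaw": [0.35,0.35,0.35,0.35],"tx": [0,0,0,0.0],"ty": [0,0,0,0],"tz": [0,0,-0.06,0],"ax": [0,0,0,0],"ay": [0,0,0,0],"az": [0,0,0,0]}'
python3 - <<'E'
from tx import *
p=optics.camera_params("wrist");s=manip.state()
w=optics.grab_frame("wrist")[:,:,::-1].copy();sd=optics.grab_frame("side")[:,:,::-1].copy();t=optics.grab_frame("top")[:,:,::-1].copy()
cv2.imwrite("pics/w5.png",w);cv2.imwrite("pics/s5.png",sd);cv2.imwrite("pics/t5.png",t);np.savez("w5.npz",xyz=p["xyz"],q=p["orientation"])
hsv=cv2.cvtColor(w,cv2.COLOR_BGR2HSV);m=cv2.inRange(hsv,(50,100,30),(75,255,255))
k,l,st,ce=cv2.connectedComponentsWithStats(m);i=1+np.argmax(st[1:,4]);print(st[i],ce[i])
print(tool(plane(p,ce[i],.083)),s["tool_pos"])
pt=optics.camera_params("top");g=cv2.cvtColor(t,cv2.COLOR_BGR2GRAY)
o=np.array([.592,.1305]);c,s_=np.cos(.238),np.sin(.238)
B=lambda X:np.array([(X[:2]-o)@[c,-s_],(X[:2]-o)@[s_,c]]).round(4)
for r in(170,180,190,200): print(r,g[r,286:345].tolist())
E
```

```text
time: 9.75
tool_pos: [0.3972, 0.1854, 0.1204]
tool_rot: [0.005, 0.126, 0.992, 0.002]
contact_force: [0.6, 0.2, 0.2]
gripper_width: 0.347
grasp_force: 0.0
[266 195  22  52 987] [276.63627153 221.02735562]
[0.00857988 0.00032351 0.03173645] [0.39716166 0.1854018  0.12037957]
170 [149, 150, 148, 148, 149, 148, 150, 151, 150, 150, 148, 148, 144, 121, 102, 86, 122, 185, 171, 167, 174, 195, 196, 193, 195, 192, 194, 190, 191, 191, 190, 193, 194, 190, 190, 193, 189, 148, 148, 162, 203, 204, 199, 196, 188, 137, 142, 142, 140, 142, 137, 63, 82, 118, 182, 156, 185, 182, 183]
180 [152, 150, 150, 151, 152, 152, 151, 151, 152, 148, 121, 110, 69, 86, 125, 116, 198, 240, 239, 228, 131, 180, 175, 193, 185, 176, 163, 135, 124, 105, 111, 154, 240, 134, 192, 173, 192, 178, 148, 117, 103, 110, 136, 177, 214, 225, 236, 238, 189, 91, 52, 106, 161, 189, 185, 186, 185, 186, 185]
190 [150, 148, 149, 152, 153, 156, 160, 152, 88, 72, 86, 134, 111, 121, 237, 239, 236, 180, 117, 120, 111, 108, 134, 145, 189, 172, 187, 186, 184, 191, 222, 118, 121, 115, 110, 109, 149, 189, 171, 193, 178, 124, 151, 241, 239, 236, 126, 108, 57, 87, 123, 199, 189, 185, 184, 182, 182, 184, 185]
200 [159, 155, 155, 150, 126, 84, 69, 86, 135, 123, 109, 147, 245, 238, 237, 193, 183, 183, 186, 161, 134, 129, 121, 118, 120, 126, 138, 212, 178, 182, 182, 183, 169, 163, 121, 118, 110, 101, 108, 141, 197, 241, 239, 237, 94, 120, 112, 53, 104, 158, 191, 185, 184, 182, 183, 181, 180, 180, 179]
```

The cassette is down between the guides: at row 190 the frame spans 300–332 and the guides 295–335. Next I shut the fingers, go behind the grip and push.

```bash
python3 shift.py '{"jaw": [0,0,0,0,0],"tx": [0.037,0,0,0,0],"ty": [0,0,0,0,0],"tz": [0,0,0.03,0.022,0],"ax": [0,0,0,0,0],"ay": [0,0,0,0,0],"az": [-0.01,0,0,0,0]}'; python3 shift.py '{"jaw": [0,0,0,0],"tx": [-0.015,-0.015,-0.015,0],"ty": [0,0,0,0],"tz": [0,0,0,0],"ax": [0,0,0,0],"ay": [0,0,0,0],"az": [0,0,0,0]}'
cat > bx.py <<'E'
from tx import *
o=np.array([.5915,.1345]);c,s_=np.cos(.241),np.sin(.241)
X=manip.state()["tool_pos"];print("tcp box",((X[:2]-o)@[c,-s_]).round(4),((X[:2]-o)@[s_,c]).round(4))
p=optics.camera_params("side");m=cv2.inRange(cv2.cvtColor(optics.grab_frame("side"),cv2.COLOR_RGB2HSV),(50,130,40),(75,255,255))
k,l,st,ce=cv2.connectedComponentsWithStats(m)
for i in range(1,k):
    if st[i,4]>15: print("green",st[i],ce[i])
E
python3 bx.py
```

```text
time: 10.52
tool_pos: [0.3559, 0.1928, 0.0605]
tool_rot: [-0.003, 0.121, 0.993, -0.001]
contact_force: [-0.4, -0.7, 0.0]
gripper_width: -0.002
grasp_force: 0.0
time: 11.02
tool_pos: [0.4036, 0.1826, 0.0642]
tool_rot: [0.001, 0.121, 0.993, 0.0]
contact_force: [-0.6, -0.2, -0.0]
gripper_width: -0.001
grasp_force: 0.0
tcp box -0.1939 0.0019
green [296 178  10   7  41] [300.04878049 180.24390244]
```

```bash
python3 shift.py '{"jaw": [0,0,0,0,0],"tx": [-0.012,-0.012,-0.012,-0.012,0],"ty": [0,0,0,0,0],"tz": [0,0,0,0,0],"ax": [0,0,0,0,0],"ay": [0,0,0,0,0],"az": [0,0,0,0,0]}'; python3 bx.py; python3 shift.py '{"jaw": [0,0,0],"tx": [-0.006,-0.006,0],"ty": [0,0,0],"tz": [0,0,0],"ax": [0,0,0],"ay": [0,0,0],"az": [0,0,0]}'; python3 bx.py;  python3 shift.py '{"jaw": [0,0,0],"tx": [-0.006,-0.006,0],"ty": [0,0,0],"tz": [0,0,0],"ax": [0,0,0],"ay": [0,0,0],"az": [0,0,0]}'; python3 bx.py
```

```text
time: 11.7
tool_pos: [0.4496, 0.1712, 0.0637]
tool_rot: [0.001, 0.121, 0.993, 0.0]
contact_force: [0.5, 0.3, -0.3]
gripper_width: -0.0
grasp_force: 0.0
tcp box -0.1465 0.0017
green [276 174   9   6  35] [279.6        176.17142857]
time: 12.12
tool_pos: [0.4604, 0.1685, 0.0634]
tool_rot: [0.0, 0.121, 0.993, 0.0]
contact_force: [-0.9, 0.2, 0.1]
gripper_width: -0.001
grasp_force: 0.0
tcp box -0.1354 0.0017
green [272 173   8   7  33] [274.93939394 175.42424242]
time: 12.55
tool_pos: [0.4724, 0.1655, 0.0636]
tool_rot: [0.001, 0.121, 0.993, 0.0]
contact_force: [0.1, -0.5, 0.5]
gripper_width: 0.003
grasp_force: 0.0
tcp box -0.1231 0.0017
green [266 171   9   6  39] [269.71794872 173.15384615]
```

```bash
for i in 1; do python3 shift.py '{"jaw": [0,0,0],"tx": [-0.005,-0.005,0],"ty": [0,0,0],"tz": [0,0,0],"ax": [0,0,0],"ay": [0,0,0],"az": [0,0,0]}'; python3 bx.py;  python3 shift.py '{"jaw": [0,0,0],"tx": [-0.005,-0.005,0],"ty": [0,0,0],"tz": [0,0,0],"ax": [0,0,0],"ay": [0,0,0],"az": [0,0,0]}'; python3 bx.py;  done | grep -v -e grasp -e gripper -e rot
```

```text
time: 12.98
tool_pos: [0.4818, 0.1631, 0.0634]
contact_force: [-0.8, -0.2, -1.0]
tcp box -0.1134 0.0016
green [260 167  10  11  69] [264.63768116 171.05797101]
time: 13.4
tool_pos: [0.4914, 0.1608, 0.0634]
contact_force: [0.5, 0.7, -0.1]
tcp box -0.1035 0.0016
green [257 167   9   7  42] [260.9047619  169.69047619]
```

```bash
for i in 1; do python3 shift.py '{"jaw": [0,0],"tx": [-0.004,0],"ty": [0,0],"tz": [0,0],"ax": [0,0],"ay": [0,0],"az": [0,0]}'; python3 bx.py;  python3 shift.py '{"jaw": [0,0],"tx": [-0.004,0],"ty": [0,0],"tz": [0,0],"ax": [0,0],"ay": [0,0],"az": [0,0]}'; python3 bx.py; python3 shift.py '{"jaw": [0,0],"tx": [-0.004,0],"ty": [0,0],"tz": [0,0],"ax": [0,0],"ay": [0,0],"az": [0,0]}'; python3 bx.py; done | grep -v -e grasp -e gripper -e rot
```

```text
time: 13.7
tool_pos: [0.4949, 0.1599, 0.0633]
contact_force: [-0.3, 0.6, -0.4]
tcp box -0.0998 0.0016
green [256 167   8   6  39] [259.58974359 169.61538462]
time: 14.0
tool_pos: [0.4989, 0.1589, 0.0633]
contact_force: [-1.1, -0.3, -0.4]
tcp box -0.0957 0.0016
green [254 167   8   6  37] [257.78378378 169.81081081]
time: 14.3
tool_pos: [0.5029, 0.1579, 0.0634]
contact_force: [0.3, 0.8, -1.2]
tcp box -0.0917 0.0016
green [253 168   8   5  32] [256.21875 169.75   ]
```

```bash
for i in 1; do python3 shift.py '{"jaw": [0,0],"tx": [-0.003,0],"ty": [0,0],"tz": [0,0],"ax": [0,0],"ay": [0,0],"az": [0,0]}'; python3 bx.py;  python3 shift.py '{"jaw": [0,0],"tx": [-0.003,0],"ty": [0,0],"tz": [0,0],"ax": [0,0],"ay": [0,0],"az": [0,0]}'; python3 bx.py; done | grep -v -e grasp -e gripper -e rot
python3 - <<'E'
from tx import *
cv2.imwrite("pics/s6.png",cv2.resize(optics.grab_frame("side")[130:220,180:300,::-1],None,fx=5,fy=5,interpolation=cv2.INTER_CUBIC))
E
```

```text
time: 14.6
tool_pos: [0.5056, 0.1572, 0.0633]
contact_force: [-0.1, 1.1, 0.2]
tcp box -0.0888 0.0016
green [252 168   7   5  28] [254.96428571 169.64285714]
time: 14.9
tool_pos: [0.5086, 0.1565, 0.0633]
contact_force: [-2.0, 0.3, -0.6]
tcp box -0.0858 0.0016
green [251 167   7   7  33] [253.84848485 169.87878788]
```

```bash
for i in 1; do python3 shift.py '{"jaw": [0,0],"tx": [-0.003,0],"ty": [0,0],"tz": [0,0],"ax": [0,0],"ay": [0,0],"az": [0,0]}'; python3 bx.py;  python3 shift.py '{"jaw": [0,0],"tx": [-0.002,0],"ty": [0,0],"tz": [0,0],"ax": [0,0],"ay": [0,0],"az": [0,0]}'; python3 bx.py;python3 shift.py '{"jaw": [0,0],"tx": [-0.002,0],"ty": [0,0],"tz": [0,0],"ax": [0,0],"ay": [0,0],"az": [0,0]}'; python3 bx.py; done | grep -v -e grasp -e gripper -e rot
```

```text
time: 15.25
tool_pos: [0.5115, 0.1558, 0.0633]
contact_force: [-1.1, -0.5, -1.0]
tcp box -0.0828 0.0016
green [249 168   8   4  27] [252.37037037 169.48148148]
time: 15.55
tool_pos: [0.5133, 0.1554, 0.0633]
contact_force: [-1.1, 0.5, -0.3]
tcp box -0.0809 0.0016
green [249 167   7   5  26] [251.80769231 169.34615385]
time: 15.85
tool_pos: [0.5153, 0.1549, 0.0633]
contact_force: [-0.9, 0.2, -0.4]
tcp box -0.0789 0.0016
green [248 168   7   4  25] [250.88 169.44]
```

```bash
python3 shift.py '{"jaw": [0,0,0,0,0],"tx": [0.02,0.02,0.02,0,0],"ty": [0,0,0,0,0],"tz": [0,-0.04,-0.05,-0.03,0],"ax": [0,0,0,0,0],"ay": [0,0,0,0,0],"az": [0,0,0,0,0]}'
python3 - <<'E'
from tx import *
p=optics.camera_params("wrist");w=optics.grab_frame("wrist")[:,:,::-1].copy();sd=optics.grab_frame("side")[:,:,::-1].copy();t=optics.grab_frame("top")[:,:,::-1].copy()
np.savez("w7.npz",xyz=p["xyz"],q=p["orientation"])
for n,i in(("w7",w),("s7",sd),("t7",t)):
    cv2.imwrite(f"pics/{n}.png",i)
    m=cv2.inRange(cv2.cvtColor(i,cv2.COLOR_BGR2HSV),(50,100,30),(75,255,255));k,l,st,ce=cv2.connectedComponentsWithStats(m);j=1+np.argmax(st[1:,4]);print(n,[(st[q].tolist(),ce[q].round(1)) for q in range(1,k) if st[q,4]>20])
a=cv2.resize(sd[130:210,190:290],(500,400),interpolation=cv2.INTER_CUBIC);b=cv2.resize(w[60:360,180:390],(280,400))
cv2.imwrite("pics/c7.png",np.hstack([a,b]))
E
```

```text
time: 16.52
tool_pos: [0.4592, 0.1698, 0.1874]
tool_rot: [0.004, 0.12, 0.993, 0.001]
contact_force: [-1.0, 0.2, 0.2]
gripper_width: 0.006
grasp_force: 0.0
w7 [([273, 248, 10, 4, 25], array([277.6, 249.8]))]
s7 [([251, 171, 10, 12, 88], array([255.6, 176.2]))]
t7 [([313, 179, 8, 10, 55], array([317.2, 183.8])), ([495, 227, 5, 14, 35], array([497.1, 233.6])), ([478, 317, 10, 11, 78], array([482.6, 322. ]))]
```

View pics/c7.png

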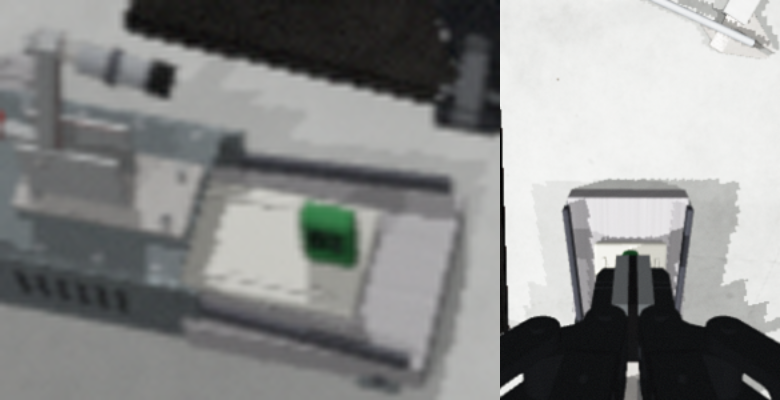

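The grip at side (255.6,176.2) and the flat-looking tongue lie between the guides. I'll triangulate the height, using the start pose as the reference.

```bash
python3 - <<'E'
from tx import *
ps,pt=[optics.camera_params(n) for n in("side","top")]
o=np.array([.592,.1325]);c,s_=np.cos(.241),np.sin(.241)
def cen(n):
    i=cv2.imread(f"pics/{n}.png");h=cv2.cvtColor(i,cv2.COLOR_BGR2HSV);m=cv2.inRange(h,(50,130,40),(75,255,255))
    if n[0]=="t":m[:,400:]=0
    mm=cv2.moments(m,True);return np.array([mm["m10"],mm["m01"]])/mm["m00"],mm["m00"]
for a,b in(("t0","s0"),("t5","s5"),("t7","s7")):
    a={"t0":"top0"}.get(a,a);b={"s0":"side0"}.get(b,b)
    (ca,A),(cb,Bb)=cen(a),cen(b);ra,rb=ray(pt,ca),ray(ps,cb);X=tri([ra,rb])
    d=np.cross(ra[1],rb[1]);print(a,ca.round(1),cb.round(1),A,Bb,X.round(4),"box",((X[:2]-o)@[c,-s_]).round(4),((X[:2]-o)@[s_,c]).round(4),"gap",abs((ra[0]-rb[0])@d/np.linalg.norm(d)).round(4))
E
```

```text
top0 [246.9 216.2] [287.8 241.2] 55.0 66.0 [0.464  0.3141 0.0415] box -0.1677 0.1458 gap 0.0002
t5 [nan nan] [316.4 185.9] 0.0 47.0 [nan nan nan] box nan nan gap nan
t7 [317.3 183.8] [255.6 175.8] 49.0 58.0 [0.5356 0.1457 0.0511] box -0.0579 -0.0007 gap 0.0023<stdin>:7: RuntimeWarning: invalid value encountered in divide
```

The grip stands about 10 mm above its bench height, at box x ≈ -58 mm. So the cassette has dropped, with its origin about 72 mm behind the mouth. Next I close the clamp.

```bash
python3 shift.py '{"jaw": [0,0,0,0,0],"tx": [0,0,-0.048,-0.048,-0.048],"ty": [0,0,0,0,0],"tz": [-0.05,-0.045,0,0,0],"ax": [0,0,0,0,0],"ay": [0,0,0,0,0],"az": [0,0,0,0,0]}';python3 shift.py '{"jaw": [0,0,0,0],"tx": [-0.048,-0.048,0,0],"ty": [0,0,0,0],"tz": [0,0,0,0],"ax": [0,0,0,0],"ay": [0,0,0,0],"az": [0,0,0,0]}'; python3 bx.py
```

```text
time: 17.3
tool_pos: [0.5976, 0.1342, 0.2758]
tool_rot: [-0.002, 0.121, 0.993, -0.0]
contact_force: [0.5, 0.7, 0.5]
gripper_width: 0.002
grasp_force: 0.0
time: 17.8
tool_pos: [0.6891, 0.1118, 0.276]
tool_rot: [-0.002, 0.121, 0.993, -0.0]
contact_force: [-1.2, -1.0, -0.6]
gripper_width: -0.001
grasp_force: 0.0
tcp box 0.1002 0.0012
green [251 172  10  10  63] [255.6984127  176.06349206]
```

```bash
python3 shift.py '{"jaw": [0,0,0,0,0],"tx": [-0.006,0,0,0.03,0.028],"ty": [0,0,0,0,0],"tz": [0.06,0.061,0,0,0.003],"ax": [0,0,0,0,0],"ay": [0,0,0,0,0],"az": [0,0,0,0,0]}';python3 shift.py '{"jaw": [0,0,0,0],"tx": [0.02,0.0195,0.0165,0],"ty": [0,0,0,0],"tz": [0.01,0.02,0.023,0],"ax": [0,0,0,0],"ay": [0,0,0,0],"az": [0,0,0,0]}'; python3 bx.py
```

```text
time: 18.48
tool_pos: [0.6411, 0.1247, 0.159]
tool_rot: [0.004, 0.12, 0.993, 0.001]
contact_force: [3.7, 0.2, -2.9]
gripper_width: 0.001
grasp_force: 1.9
time: 18.98
tool_pos: [0.5844, 0.1382, 0.1031]
tool_rot: [0.001, 0.12, 0.993, 0.0]
contact_force: [0.2, -0.3, 0.4]
gripper_width: 0.001
grasp_force: 0.0
tcp box -0.0077 0.002
green [251 172   9  10  60] [255.5        175.91666667]
```

```bash
for i in 1; do python3 shift.py '{"jaw": [0,0],"tx": [0,0],"ty": [0,0],"tz": [0.005,0],"ax": [0,0],"ay": [0,0],"az": [0,0]}'; python3 shift.py '{"jaw": [0,0],"tx": [0,0],"ty": [0,0],"tz": [0.003,0],"ax": [0,0],"ay": [0,0],"az": [0,0]}'; python3 shift.py '{"jaw": [0,0],"tx": [0,0],"ty": [0,0],"tz": [0.002,0],"ax": [0,0],"ay": [0,0],"az": [0,0]}';python3 shift.py '{"jaw": [0,0],"tx": [0,0],"ty": [0,0],"tz": [0.002,0],"ax": [0,0],"ay": [0,0],"az": [0,0]}';done | grep -e pos -e contact
```

```text
tool_pos: [0.5875, 0.1379, 0.0998]
contact_force: [-0.5, 0.7, 5.1]
tool_pos: [0.5878, 0.1379, 0.0993]
contact_force: [-7.5, -1.0, 17.1]
tool_pos: [0.588, 0.1379, 0.0989]
contact_force: [-11.9, -0.4, 25.3]
tool_pos: [0.5882, 0.138, 0.0986]
contact_force: [-15.0, -2.5, 32.2]
```

```bash
python3 shift.py '{"jaw": [0,0,0,0,0],"tx": [0,0,0,0.05,0.05],"ty": [0,0,0,0.03,0.03],"tz": [-0.03,-0.06,-0.06,-0.03,0],"ax": [0,0,0,0,0],"ay": [0,0,0,0,0],"az": [0,0,0,0,0]}';python3 shift.py '{"jaw": [0,0,0,0],"tx": [0.05,0.04,0,0],"ty": [0.03,0.04,0,0],"tz": [0,0,0,0],"ax": [0,0,0,0],"ay": [0,0,0,0],"az": [0,0,0,0]}'
python3 - <<'E'
from tx import *
print(manip.state()["tool_pos"])
for n,b in(("side","side0"),("top","top0")):
    i=optics.grab_frame(n)[:,:,::-1].copy();cv2.imwrite(f"pics/{n}8.png",i);r=cv2.imread(f"pics/{b}.png")
    for q in(r,i):
        h=cv2.cvtColor(q,cv2.COLOR_BGR2HSV);m=cv2.inRange(h,(0,170,90),(6,255,255))|cv2.inRange(h,(174,170,90),(180,255,255))
        k,l,st,ce=cv2.connectedComponentsWithStats(m);print(n,[(st[j].tolist(),ce[j].round(2)) for j in range(1,k) if 25<st[j,4] and ce[j][0]<350])
# sub-pixel shifts of handle patch and of a fixed roof patch
def sh(a,b,x,y,w,h):
    A,B=[cv2.cvtColor(cv2.imread(f"pics/{q}.png"),cv2.COLOR_BGR2GRAY).astype(np.float32)for q in(a,b)]
    T=A[y:y+h,x:x+w];S=B[y-5:y+h+5,x-5:x+w+5];r=cv2.matchTemplate(cv2.resize(S,None,fx=8,fy=8,interpolation=cv2.INTER_CUBIC),cv2.resize(T,None,fx=8,fy=8,interpolation=cv2.INTER_CUBIC),cv2.TM_CCOEFF_NORMED)
    _,v,_,l=cv2.minMaxLoc(r);return (np.array(l)/8-5).round(2),round(v,3)
print("handle",sh("side0","side8",189,136,12,20),"roof",sh("side0","side8",172,152,16,20),"spindle foot",sh("side0","side8",228,160,14,20))
print("top handle",sh("top0","top8",333,112,12,14),"gauge",sh("top0","top8",321,100,14,14))
E
```

```text
time: 20.65
tool_pos: [0.5061, 0.2189, 0.2738]
tool_rot: [0.004, 0.122, 0.993, 0.002]
contact_force: [0.2, 0.8, -0.7]
gripper_width: -0.002
grasp_force: 0.0
time: 21.15
tool_pos: [0.4342, 0.3075, 0.2688]
tool_rot: [0.001, 0.12, 0.993, 0.0]
contact_force: [0.2, -1.6, 0.1]
gripper_width: -0.002
grasp_force: 0.0
[0.43424963 0.3074558  0.26875194]
side [([191, 138, 8, 17, 70], array([194.64, 145.3 ]))]
side [([192, 138, 8, 17, 76], array([195. , 145.7]))]
top [([335, 114, 7, 7, 36], array([338.11, 116.61]))]
top [([335, 114, 7, 7, 35], array([338.2, 116.6]))]
handle (array([0., 0.]), 0.998) roof (array([0., 0.]), 0.999) spindle foot (array([-0.38,  0.  ]), 0.915)
top handle (array([0., 0.]), 0.993) gauge (array([0., 0.]), 0.999)
```

```bash
python3 -c "
from plant import manip, optics, job_done
print(job_done())"
```

```text
the job is handed in; nothing more can be done
None
```

I handed the job in at about 21 s of the 64 s: measurements put the cassette down in the seat, about 72 mm behind the mouth, and the closed clamp's handle shows no measurable shift from its starting position. The hidden seat was never seen directly, and no verdict came back.

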